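# Load the vial tray into the headspace autosampler

## Robot

A 6-joint arm with a two-finger parallel gripper is mounted at the origin on the work surface. World frame = base frame: x ahead of the robot, y to its left, z up, the work surface at z = 0. Lengths are in mm, angles in rad, forces in N, time in s.
With the tool pointing down it reaches from about 400 to 925 mm from the base axis. Payload 12.5 kg.
Tool frame: the origin (TCP) lies at the very end of the fingers, on their centre line; the grasp point (between the pads) lies 19 mm behind it; z points along the fingers, y is the line along which they close (so a half turn about z gives the same grasp; the last joint's range is limited). The gripper opens to 95 mm and grips with 3 to 60 N. Pads are 20 mm wide; open, the fingers measure 119 mm over their backs; the gripper's body (75 mm by 180 mm) begins 59 mm behind the grasp point.
Start: joints at [1.088, 0.491, 1.559, -0, 1.092, -0.106], TCP at [229.952, 581.179, 214.661] pointing down, gripper open.
Joint ranges: [-3.1, 3.1], [-0.84, 2.19], [0.05, 2.79], [-1.13, 4.28], [0.06, 2.93], [-2.69, 2.69]. Speed limits (rad/s): [2.22, 2.22, 2.79, 3.14, 3.14, 3.14].

## Interface

Orientations are given as [roll, pitch, yaw] about the fixed x, y, z axes, in that order (R = Rz(yaw) Ry(pitch) Rx(roll)).
In Python, from cell import * gives the robot as it stands.
- The arm moves only by the tool jog_arm, never from a script. Its argument "targets" is a list of rows, each an object with "turn": the turn, a rotation vector about the world's x, y, z in degrees, a list of three; "slide": the shift along the world's x, y, z in mm, a list of three; "claw": the opening in per cent of the stroke, from 0 (shut) to 100 (fully open). In form: [{"turn": [wx, wy, wz], "slide": [x, y, z], "claw": claw}, ...]. A call has 1 to 5 rows; each row shifts and turns the commanded pose from where the row before left it; what a row does not reach is not made up. A row lasts 1/8 s, in which the tool goes at most 62.5 mm and 10.7 degrees, less where a joint would pass 70% of its speed; a pose out of reach is approached as far as the arm can. A call with a gripper value outside its range is refused whole. The fingers move at their own pace and stop on an object; the grip force is fixed at half the most. Time passes only in rows, so rows that do not move let the fingers close. It gives the time, the measured TCP pose, the force, the opening and the grip force at its end, in the units of the state.
- state(): the state, without advancing time (a new reading comes with each control period).
- read_camera(name): name is "side" or "top" or "wrist"; returns a dict with "frame" (400x640x3 uint8, blue, green, red), "mtx" (3x3 intrinsics, pixels), "k1" (the pictures are not rectified: a ray, as slopes to the right and down, at radius r is drawn at 1 + k1 r^2 times it, then the intrinsics apply), "R" (3x3) and "t" (3): a world point X has camera coordinates R X + t. Camera axes: x right, y down, z forward; pixel columns grow to the right and rows downward; lengths in mm; the calibration is good to about 2 mm. A picture is of the moment at which its call begins. There is no depth.
- job_done(): hands the job in; it is judged then, once.
Trained networks look in the newest picture that a camera, given by its name, has taken for a name from the list of things; names that differ only in an ending like _2 or _b are one class to them, and where a whole thing is asked for, a point or a joint stands for the part that bears it (a point fixed in the world has none). Each returns a list of dicts, best first, with "conf" (0 to 1); they miss things now and then, are a little off and sometimes report something else, mostly with a low value. They report only what shows in the picture. A call takes as long as a camera call.
- look_for(query, camera): "xy" ([column, row] in pixels, amid what is visible of it).
The state is a dict: "t": time; "joints": joint angles; "qvel": joint speeds; "tau": joint torques, N m; "eef_pos": TCP position; "tcp_rot": TCP orientation; "ft_force": force on the tool from outside, world axes, zero at the start; "moment": the same for the moment, N m; "opening": opening from 0.0 (shut) to 1.0 (fully open); "grip_force": force on a finger pad.
Only numpy, scipy, OpenCV 4.12 (cv2) and the standard library are available. Lean on these libraries where they do the work, as an engineer would, in place of code of your own. Each camera call takes 0.05 s, during which the arm holds its last target. There are 200 camera calls.

## Task

Load the vial tray into the autosampler: carry it level by the bar over its middle, set it down gently on the loading shelf in front of the mouth, nose first between the guides, and let go; then take it again by the upright grip at its tail and slide it in until it is fully home. Swing the retaining lever inward across the tray's tail as far as it goes, to lock it in. All six vials must stay standing in the tray, and everything else on the bench stays where it is.

Things in the scene. Friction and masses are not known exactly. Their poses are not given: they have to be found in the camera images.
- tray: Grey open vial tray, 150 mm long (x) x 120 wide (y), walls 32 high and 4 thick, floor 4 thick, 5 rows x 4 columns of cells 27 wide; about 0.5 kg loaded. Origin: centre of the underside of that 150 x 120 body; x points to the nose (the end that goes in first), z up. Starts flat on the bench. Vials stand in the two end rows, tops 50 above the underside; the middle row under the carrying bar is empty.
- tray_bar (a point): Centre of the black carrying bar over the tray's middle, 71 mm above the tray's underside. The bar is 60 mm long (tray x), 12 wide (y) and 18 high, from 62 to 80 mm above the underside; a 4 mm web joins it to the tray. Axes as the tray's.
- tray_grip: Black upright grip fixed to the tray's tail end: a post from tray x = -88 to -116 mm, 12 mm wide (y), from 8 to 72 mm above the tray's underside; a neck (8 to 28 mm above the underside) joins it to the tail wall. The pose given is that of the tray (same origin and axes), not of the post.
- tray_tail (a point): Point in the upright grip at tray x = -102 mm, y = 0, 60 mm above the tray's underside, 12 mm below the grip's top. Axes as the tray's.
- sampler: White and grey autosampler, fixed. Origin: at bench level under the middle of the mouth; x = the way the tray slides in, y to the left looking in. Its deck is 25 mm above the bench, from x = -190 mm (loading shelf) to an end stop at +150. Behind the mouth (x > 0) side walls 164 mm wide overall and a clear cover, top 118 mm above the bench. Tower 280 wide, 270 high from x = 165, needle head above 170 from x = 115.
- mouth (a point): Middle of the mouth, on the deck (25 mm above the bench), axes as the sampler's. The mouth is 124 mm wide and 88 mm high, too low for a gripper. Outside it, guides rise 12 mm above the deck: inner faces 132 mm apart from sampler x = -190 to -29 mm, then funnelling to 124 mm apart at x = -4 and on through the mouth.
- load (a point): Point on the loading shelf's surface 110 mm out from the mouth, in the middle. With the tray's origin here, nose to the mouth, the tray stands wholly on the shelf between the wide guides. Axes as the sampler's.
- home (a point): Where the tray's origin is when the tray is fully home: on the deck, 75 mm inside the mouth. The nose then meets the end stop, the tail wall is level with the mouth and the upright grip is still outside. Axes as the sampler's.
- lever (a joint): Retaining lever on a vertical hinge at the right of the mouth (looking in), rad. 0: arm points straight out over the right guide, clear of the tray; it starts at -0.5 to 0 (negative: farther outward). 1.57: stop, arm across the tray's tail wall. Closes clockwise seen from above; closes fully only with the tray home, its arm pressing in the last mm. Stays where left; 1.2 N at its post moves it.
- lever_post (a point): Centre of the top of the lever's black finger post, 106 mm above the bench: round, 12 mm across, 42 mm from the hinge axis, rising 53 mm above the steel arm (arm 55 mm long, 12 mm thick, 41 to 53 mm above the bench). Moves with the lever.
- lever_hinge (a point): Point on the lever's hinge axis, at the arm's underside, 41 mm above the bench: sampler x = -7 mm, y = -76 mm. Fixed on the sampler, axes as the sampler's.
- vial0: Closed glass headspace vial, 22 mm across, 46 mm high, aluminium cap, standing loosely in the tray's cell at tray x = 57, y = -42 mm. Origin: centre of its underside.
- vial1: Closed glass headspace vial, 22 mm across, 46 mm high, aluminium cap, standing loosely in the tray's cell at tray x = 57, y = 14 mm. Origin: centre of its underside.
- vial2: Closed glass headspace vial, 22 mm across, 46 mm high, aluminium cap, standing loosely in the tray's cell at tray x = 57, y = 42 mm. Origin: centre of its underside.
- vial3: Closed glass headspace vial, 22 mm across, 46 mm high, aluminium cap, standing loosely in the tray's cell at tray x = -57, y = -42 mm. Origin: centre of its underside.
- vial4: Closed glass headspace vial, 22 mm across, 46 mm high, aluminium cap, standing loosely in the tray's cell at tray x = -57, y = -14 mm. Origin: centre of its underside.
- vial5: Closed glass headspace vial, 22 mm across, 46 mm high, aluminium cap, standing loosely in the tray's cell at tray x = -57, y = 42 mm. Origin: centre of its underside.
- tube_rack: Bystander, not part of the job: blue rack of capped 50 ml tubes, 90 x 170 mm, 120 mm high. Origin: centre of its underside.
- reagent_bottle: Bystander, not part of the job: clear reagent bottle, 70 mm across, 160 mm high. Origin: centre of its underside.
- beaker: Bystander, not part of the job: beaker, 72 mm across, 90 mm high. Origin: centre of its underside.
- tip_box: Bystander, not part of the job: box of pipette tips, 80 x 115 mm, 63 mm high. Origin: centre of its underside.
- micro_rack: Bystander, not part of the job: orange rack of microtubes, 65 x 105 mm, 41 mm high. Origin: centre of its underside.
- pipette: Bystander, not part of the job: pipette lying on the bench, 230 mm long, 26 mm high. Origin: centre of its underside.
- wash_bottle: Bystander, not part of the job: wash bottle, 68 mm across, 205 mm high. Origin: centre of its underside.

How it is judged:
By the outcome, as a careful person would: the job done as asked, in the order asked, and still so for the second after the job is handed in, with the robot touching nothing.
It also fails if it takes over 64 s, if anything falls off the work surface, if the arm or the gripper's body presses on something with over 40 N, if the wrist force passes 120 N, or if a joint passes its speed limit or range.

## Working session

There is one attempt and no reset: what is moved stays moved. The work goes in short steps, Python scripts to look and compute and a tool call to move; the robot and the scene stay as the last step left them, time stands still between calls to the robot, and variables do not carry over. Pictures are saved under pics/ and viewed, at most 10 in all, crops included, and the job is handed in when it is done.

Besides the shell and the picture viewer there is one more tool, called by a JSON object that holds its "api" and its "payload". jog_arm: Moves the arm, as the interface text tells. Its arguments: {"type":"object","properties":{"targets":{"type":"array","items":{"type":"object","properties":{"turn":{"type":"array","items":{"type":"number"}},"slide":{"type":"array","items":{"type":"number"}},"claw":{"type":"number"}}}}},"required":["targets"]}

```bash
mkdir -p pics; cat > h.py <<'E'
from cell import *
import numpy as np, cv2
def ray(c,uv):
    K=np.array(c["mtx"]);R=np.array(c["R"]);t=np.array(c["t"]).ravel()
    d=np.array([(uv[0]-K[0,2])/K[0,0],(uv[1]-K[1,2])/K[1,1]]);s=d.copy()
    for _ in range(20): s=d/(1+c["k1"]*(s@s))
    return -R.T@t, R.T@np.array([s[0],s[1],1])
def onz(c,uv,z):
    o,v=ray(c,uv); return (o+v*(z-o[2])/v[2]).round(1)
def proj(c,X):
    K=np.array(c["mtx"]);p=np.array(c["R"])@np.array(X,float)+np.array(c["t"]).ravel()
    s=p[:2]/p[2]; s=s*(1+c["k1"]*(s@s)); return (K[:2,:2]@s+K[:2,2]).round(1)
E
python3 - <<'E'
from h import *
s=state();print({k:np.round(s[k],3).tolist() for k in s})
C={}
for n in ["top","side"]:
    C[n]=read_camera(n);cv2.imwrite(f"pics/{n}0.png",C[n]["frame"])
    print(n,(-np.array(C[n]["R"]).T@np.array(C[n]["t"]).ravel()).round(),C[n]["mtx"],C[n]["k1"])
Z=dict(tray=20,tray_bar=80,tray_grip=60,tray_tail=60,sampler=118,lever_post=106,lever=106,vial0=50,tube_rack=100,reagent_bottle=100,beaker=60,tip_box=60,micro_rack=40,pipette=20,wash_bottle=150)
for q in Z:
    for n in C:
        print(q,n,[(np.round(d["xy"]).tolist(),round(d["conf"],2),onz(C[n],d["xy"],Z[q])[:2].tolist()) for d in look_for(q,n)[:6 if q=="vial0" else 2]])
E
```

```text
{'t': 0.0, 'joints': [1.088, 0.492, 1.559, -0.0, 1.092, -0.106], 'qvel': [0.0, -0.0, -0.0, 0.002, -0.001, -0.0], 'tau': [-0.002, -61.263, -25.818, 0.069, 0.048, -0.0], 'eef_pos': [229.831, 580.938, 214.057], 'tcp_rot': [-3.14, -0.0, 2.765], 'ft_force': [0.496, 0.598, 0.228], 'moment': [0.029, -0.007, 0.018], 'grip_force': 0.0, 'opening': 1.0}
top [ 436.  -81. 1442.] [[504.89998835   0.         324.76847757]
 [  0.         504.89998835 196.99227724]
 [  0.           0.           1.        ]] 0.03833545109702246
side [ 174. -761.  966.] [[467.34786111   0.         319.08865708]
 [  0.         467.34786111 195.61921752]
 [  0.           0.           1.        ]] -0.03286932492413545
tray top []
tray side [([350.0, 267.0], 0.83, [509.7, -257.0])]
tray_bar top [([383.0, 209.0], 0.68, [516.3, -259.4])]
tray_bar side [([354.0, 268.0], 0.97, [494.4, -295.3]), ([262.0, 322.0], 0.23, [263.2, -320.5])]
tray_grip top [([406.0, 235.0], 0.58, [445.6, -323.2])]
tray_grip side [([338.0, 298.0], 0.69, [431.3, -333.5])]
tray_tail top [([382.0, 209.0], 0.69, [515.6, -259.8]), ([225.0, 183.0], 0.18, [59
[... 1064 characters left out ...]

beaker side [([243.0, 97.0], 0.3, [508.2, 428.6]), ([378.0, 250.0], 0.19, [576.4, -267.2])]
tip_box top [([398.0, 300.0], 0.91, [271.0, -295.6])]
tip_box side [([264.0, 323.0], 0.71, [266.7, -313.1])]
micro_rack top [([324.0, 256.0], 0.93, [388.9, -96.4]), ([228.0, 180.0], 0.54, [604.0, 166.9])]
micro_rack side [([276.0, 243.0], 0.92, [377.0, -125.2])]
pipette top [([472.0, 172.0], 0.73, [619.8, -522.9]), ([360.0, 126.0], 0.72, [756.4, -204.9])]
pipette side [([428.0, 219.0], 0.73, [758.4, -223.0]), ([374.0, 144.0], 0.27, [784.7, 83.1])]
wash_bottle top [([471.0, 170.0], 0.71, [610.6, -479.2]), ([129.0, 222.0], 0.6, [485.5, 395.1])]
wash_bottle side [([455.0, 323.0], 0.96, [577.1, -523.9])]
```

View pics/top0.png

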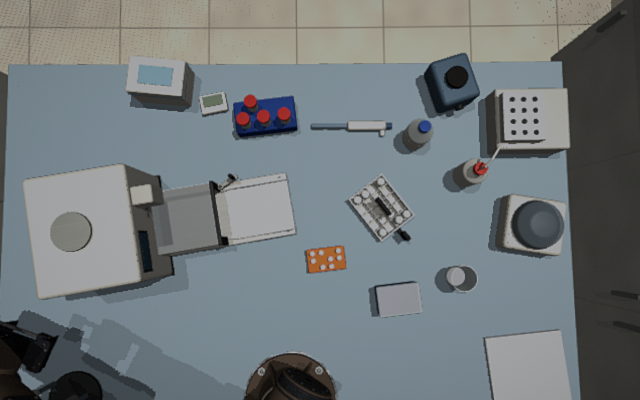

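View pics/side0.png

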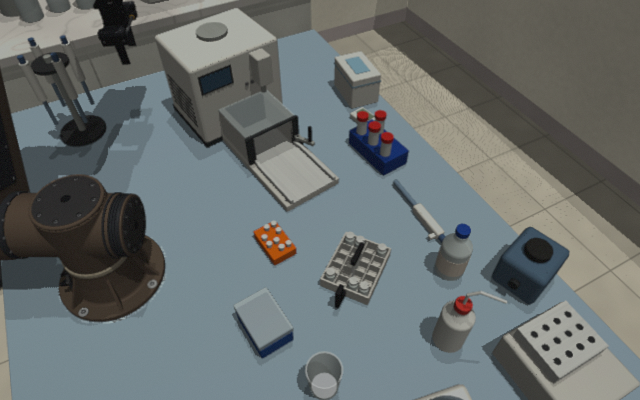

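The top view shows the tray at about (382,208) with its grip at (404,235), so the nose points up-left. The shelf is at (258,209), the mouth at about (218,215), and the lever at about (229,181) on the +x side. I'll zoom in for the corners.

```bash
python3 - <<'E'
import cv2,numpy as np
f=cv2.imread("pics/top0.png")
a=cv2.resize(f[160:260,150:310],None,fx=5,fy=5,interpolation=cv2.INTER_CUBIC)
b=cv2.resize(f[165:250,340:420],None,fx=7,fy=7,interpolation=cv2.INTER_CUBIC)
cv2.imwrite("pics/a.png",a);cv2.imwrite("pics/b.png",b)
E
```

```text
(no output)
```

View pics/a.png

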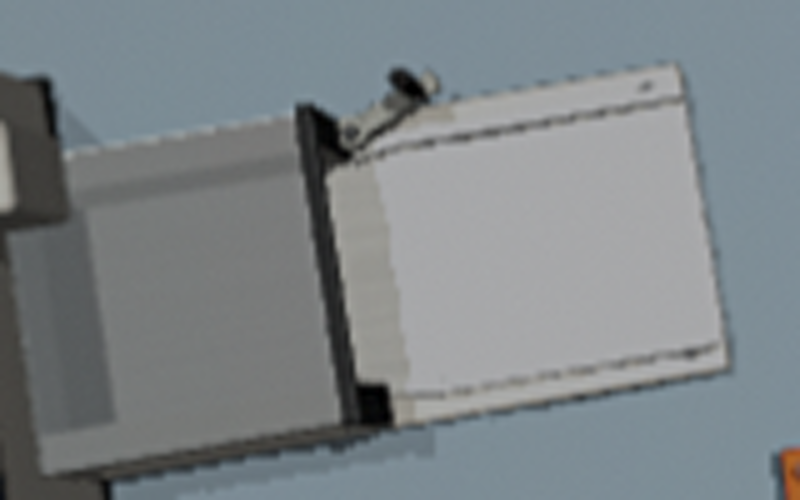

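View pics/b.png

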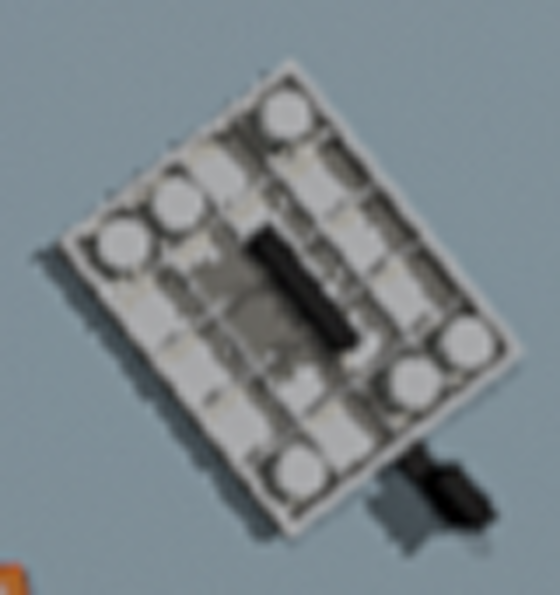

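```bash
python3 - <<'E'
from h import *
c=read_camera("top")
A=lambda u,v,z: onz(c,[(u+.5)/5-.5+150,(v+.5)/5-.5+160],z)
B=lambda u,v,z: onz(c,[(u+.5)/7-.5+340,(v+.5)/7-.5+165],z)
def seg(n,p,q):
    d=q-p; print(n,p,q,"mid",(p+q)/2,"len",np.linalg.norm(d).round(1),"ang",np.degrees(np.arctan2(d[1],d[0])).round(2))
lf,rf,rt,lt=B(62,240,32),B(292,60,32),B(522,350,32),B(292,535,32)
print("tray centre",(lf+rf+rt+lt)/4)
seg("L side",lt,lf);seg("R side",rt,rf);seg("nose",rf,lf);seg("tail",rt,lt)
seg("bar",B(350,342,80),B(260,238,80)); print("grip top",B(470,505,72))
seg("shelf end",A(683,65,37),A(730,372,37))
seg("mouth top",A(298,105,118),A(345,425,118))
seg("R guide inner",A(682,98,37),A(385,152,37));seg("L guide inner",A(718,346,37),A(420,394,37))
seg("outR",A(683,65,37),A(450,103,37));seg("outL",A(730,372,37),A(400,425,37))
seg("cover R",A(298,105,118),A(65,155,118));seg("cover L",A(345,425,118),A(45,475,118))
print("post top",A(402,78,106),"hinge",A(350,130,53))
E
```

```text
tray centre [ 524.225 -260.05    32.   ]
L side [ 428.8 -257.9   32. ] [ 547.6 -168.4   32. ] mid [ 488.2  -213.15   32.  ] len 148.7 ang 36.99
R side [ 501.3 -351.6   32. ] [ 619.2 -262.3   32. ] mid [ 560.25 -306.95   32.  ] len 147.9 ang 37.14
nose [ 619.2 -262.3   32. ] [ 547.6 -168.4   32. ] mid [ 583.4  -215.35   32.  ] len 118.1 ang 127.33
tail [ 501.3 -351.6   32. ] [ 428.8 -257.9   32. ] mid [ 465.05 -304.75   32.  ] len 118.5 ang 127.73
bar [ 503. -276.   80.] [ 543.7 -242.1   80. ] mid [ 523.35 -259.05   80.  ] len 53.0 ang 39.79
grip top [ 439.8 -322.1   72. ]
shelf end [623.1   5.   37. ] [451.3 -19.9  37. ] mid [537.2   -7.45  37.  ] len 173.6 ang -171.75
mouth top [593.3 202.  118. ] [425.7 176.7 118. ] mid [509.5  189.35 118.  ] len 169.5 ang -171.42
R guide inner [604.5   5.7  37. ] [576.1 171.   37. ] mid [590.3   88.35  37.  ] len 167.7 ang 99.75
L guide inner [465.7 -13.3  37. ] [441.5 151.3  37. ] mid [453.6  69.   37. ] len 166.4 ang 98.36
outR [623.1   5.   37. ] [603.1 135.   37. ] mid [613.1  70.   37. ] len 131.5 ang 98.75
outL [451.3 -19.9  37. ] [424.6 162.2  37. ] mid [437.95  71.15  37.  ] len 184.0 ang 98.34
cover R [593.3 202.  118. ] [568.3 322.6 118. ] mid [580.8 262.3 118. ] len 123.2 ang 101.71
cover L [425.7 176.7 118. ] [402.3 330.4 118. ] mid [414.   253.55 118.  ] len 155.5 ang 98.66
post top [608.6 149.8 106. ] hinge [586.9 187.3  53. ]
```

{"api": "jog_arm", "payload": {"targets": [{"turn": [0, 0, 0], "slide": [0, 0, 40], "claw": 100}, {"turn": [0, 0, 0], "slide": [0, 0, 40], "claw": 100}, {"turn": [0, 0, 0], "slide": [0, 0, 40], "claw": 100}, {"turn": [0, 0, -6], "slide": [12, -40, 0], "claw": 100}, {"turn": [0, 0, -6], "slide": [12, -40, 0], "claw": 100}]}}

```text
t: 2.28
eef_pos: [254.0, 500.3, 334.8]
tcp_rot: [3.141, 0.0, 2.553]
ft_force: [0.6, 0.4, -0.7]
opening: 1.005
grip_force: 0.0
```

{"api": "jog_arm", "payload": {"targets": [{"turn": [0, 0, -6], "slide": [14, -42, 0], "claw": 100}, {"turn": [0, 0, -6], "slide": [14, -42, 0], "claw": 100}, {"turn": [0, 0, -6], "slide": [14, -42, 0], "claw": 100}, {"turn": [0, 0, -6], "slide": [14, -42, 0], "claw": 100}, {"turn": [0, 0, -6], "slide": [14, -42, 0], "claw": 100}]}}

```text
t: 2.9
eef_pos: [324.1, 289.8, 334.8]
tcp_rot: [3.141, 0.0, 2.029]
ft_force: [0.2, -0.7, -0.4]
opening: 0.999
grip_force: 0.0
```

{"api": "jog_arm", "payload": {"targets": [{"turn": [0, 0, -6], "slide": [14, -42, 0], "claw": 100}, {"turn": [0, 0, -6], "slide": [14, -42, 0], "claw": 100}, {"turn": [0, 0, -6], "slide": [14, -42, 0], "claw": 100}, {"turn": [0, 0, -6], "slide": [14, -42, 0], "claw": 100}, {"turn": [0, 0, -6], "slide": [14, -42, 0], "claw": 100}]}}

```text
t: 3.52
eef_pos: [394.2, 79.8, 334.9]
tcp_rot: [3.141, -0.0, 1.505]
ft_force: [0.0, -0.1, 0.3]
opening: 0.997
grip_force: 0.0
```

{"api": "jog_arm", "payload": {"targets": [{"turn": [0, 0, -6], "slide": [16, -42, 0], "claw": 100}, {"turn": [0, 0, -6], "slide": [16, -42, 0], "claw": 100}, {"turn": [0, 0, -6], "slide": [16, -42, 0], "claw": 100}, {"turn": [0, 0, -6], "slide": [16, -42, -20], "claw": 100}, {"turn": [0, 0, -6], "slide": [16, -42, -40], "claw": 100}]}}

```text
t: 4.15
eef_pos: [474.9, -130.6, 275.1]
tcp_rot: [3.138, -0.001, 0.981]
ft_force: [0.7, 0.3, -0.3]
opening: 0.998
grip_force: 0.0
```

{"api": "jog_arm", "payload": {"targets": [{"turn": [0, 0, -6], "slide": [16, -42, -20], "claw": 100}, {"turn": [0, 0, -6], "slide": [16, -42, -20], "claw": 100}, {"turn": [0, 0, -7], "slide": [17, -45, -20], "claw": 100}, {"turn": [0, 0, 0], "slide": [0, 0, 0], "claw": 100}]}}

```text
t: 4.65
eef_pos: [522.9, -260.0, 212.5]
tcp_rot: [-3.139, 0.001, 0.649]
ft_force: [0.5, 0.8, -0.4]
opening: 1.0
grip_force: 0.0
```

```bash
python3 - <<'E'
from h import *
c=read_camera("wrist");cv2.imwrite("pics/w1.png",c["frame"])
print((-np.array(c["R"]).T@np.array(c["t"]).ravel()).round(), state()["eef_pos"],state()["tcp_rot"])
for q,z in [("tray_bar",80),("tray_tail",66),("vial0",50)]:
    print(q,[(np.round(d["xy"]).tolist(),round(d["conf"],2),onz(c,d["xy"],z)[:2].tolist()) for d in look_for(q,"wrist")[:6]])
a=np.radians(37.2);R=np.array([[np.cos(a),-np.sin(a)],[np.sin(a),np.cos(a)]])
for X in [(75,60,32),(75,-60,32),(-75,60,32),(-75,-60,32),(30,0,80),(-30,0,80),(57,-42,50),(57,14,50),(57,42,50),(-57,-42,50),(-57,-14,50),(-57,42,50)]:
    p=R@X[:2]+[524.2,-260]; uv=proj(c,[*p,X[2]]); cv2.circle(c["frame"],tuple(int(i) for i in uv),3,(0,0,255),1)
cv2.imwrite("pics/w1o.png",c["frame"])
E
```

```text
[ 586. -213.  382.] [ 522.67440205 -258.57992421  213.54908705] [-3.13976304e+00  6.64242205e-04  6.51845634e-01]
tray_bar [([322.0, 177.0], 0.98, [536.6, -251.7])]
tray_tail [([323.0, 174.0], 0.69, [537.3, -252.3])]
vial0 [([359.0, 229.0], 0.95, [509.3, -322.5]), ([360.0, 122.0], 0.89, [598.7, -251.0]), ([288.0, 226.0], 0.86, [466.0, -259.0]), ([283.0, 127.0], 0.85, [548.7, -193.4]), ([305.0, 126.0], 0.81, [561.8, -210.3]), ([336.0, 231.0], 0.65, [493.0, -303.5])]
```

View pics/w1o.png

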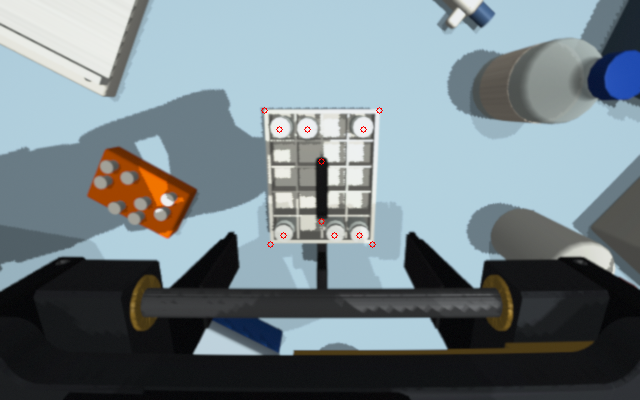

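The wrist view matches the predicted pose: bar at (321,190), vials and corners within about 2 px. Now I'll descend and grip.

{"api": "jog_arm", "payload": {"targets": [{"turn": [0, 0, 0], "slide": [1, -1, -45], "claw": 60}, {"turn": [0, 0, 0], "slide": [0, 0, -45], "claw": 60}, {"turn": [0, 0, 0], "slide": [0, 0, -40], "claw": 60}, {"turn": [0, 0, 0], "slide": [0, 0, -20], "claw": 60}, {"turn": [0, 0, 0], "slide": [0, 0, -10], "claw": 60}]}}

```text
t: 5.48
eef_pos: [524.0, -257.9, 54.6]
tcp_rot: [-3.142, 0.0, 0.654]
ft_force: [-0.5, -0.4, 1.2]
opening: 0.606
grip_force: 0.0
```

{"api": "jog_arm", "payload": {"targets": [{"turn": [0, 0, 0], "slide": [0, 0, 0], "claw": 0}, {"turn": [0, 0, 0], "slide": [0, 0, 0], "claw": 0}, {"turn": [0, 0, 0], "slide": [0, 0, 0], "claw": 0}, {"turn": [0, 0, 0], "slide": [0, 0, 0], "claw": 0}, {"turn": [0, 0, 0], "slide": [0, 0, 0], "claw": 0}]}}

```text
t: 6.1
eef_pos: [524.1, -259.0, 54.9]
tcp_rot: [3.141, -0.0, 0.653]
ft_force: [2.5, -2.8, 0.8]
opening: 0.133
grip_force: 0.9
```

{"api": "jog_arm", "payload": {"targets": [{"turn": [0, 0, 0], "slide": [0, 0, 0], "claw": 0}, {"turn": [0, 0, 0], "slide": [0, 0, 0], "claw": 0}, {"turn": [0, 0, 0], "slide": [0, 0, 5], "claw": 0}, {"turn": [0, 0, 0], "slide": [0, 0, 10], "claw": 0}, {"turn": [0, 0, 0], "slide": [0, 0, 15], "claw": 0}]}}

```text
t: 6.72
eef_pos: [523.7, -258.6, 85.2]
tcp_rot: [-3.141, 0.0, 0.653]
ft_force: [-0.2, 0.4, -4.5]
opening: 0.125
grip_force: 30.0
```

{"api": "jog_arm", "payload": {"targets": [{"turn": [0, 0, 0], "slide": [0, 0, 20], "claw": 0}, {"turn": [0, 0, 0], "slide": [0, 0, 20], "claw": 0}, {"turn": [0, 0, 0], "slide": [0, 0, 10], "claw": 0}, {"turn": [0, 0, 0], "slide": [0, 0, 5], "claw": 0}, {"turn": [0, 0, 0], "slide": [0, 0, 0], "claw": 0}]}}

```text
t: 7.35
eef_pos: [523.9, -258.8, 139.6]
tcp_rot: [3.142, 0.0, 0.653]
ft_force: [-0.3, 0.2, -4.6]
opening: 0.125
grip_force: 30.0
```

{"api": "jog_arm", "payload": {"targets": [{"turn": [0, 0, 1], "slide": [0, 6, 0], "claw": 0}, {"turn": [0, 0, 2], "slide": [0, 12, 0], "claw": 0}, {"turn": [0, 0, 3.4], "slide": [0, 18, 0], "claw": 0}, {"turn": [0, 0, 3.4], "slide": [0, 18, 0], "claw": 0}, {"turn": [0, 0, 3.4], "slide": [0, 18, 0], "claw": 0}]}}

```text
t: 7.98
eef_pos: [523.9, -185.2, 139.7]
tcp_rot: [3.142, -0.0, 0.888]
ft_force: [0.9, 0.0, -4.6]
opening: 0.125
grip_force: 30.0
```

{"api": "jog_arm", "payload": {"targets": [{"turn": [0, 0, 3.4], "slide": [0, 18, 0], "claw": 0}, {"turn": [0, 0, 3.4], "slide": [0, 18, 0], "claw": 0}, {"turn": [0, 0, 3.4], "slide": [0, 18, 0], "claw": 0}, {"turn": [0, 0, 3.4], "slide": [0, 18, 0], "claw": 0}, {"turn": [0, 0, 3.4], "slide": [0, 18, 0], "claw": 0}]}}

```text
t: 8.6
eef_pos: [524.0, -95.6, 139.7]
tcp_rot: [3.141, -0.0, 1.184]
ft_force: [-0.6, -0.2, -4.5]
opening: 0.125
grip_force: 30.0
```

{"api": "jog_arm", "payload": {"targets": [{"turn": [0, 0, 3.4], "slide": [0, 18, 0], "claw": 0}, {"turn": [0, 0, 3.4], "slide": [0, 18, 0], "claw": 0}, {"turn": [0, 0, 3.4], "slide": [0, 18, 0], "claw": 0}, {"turn": [0, 0, 3.4], "slide": [0, 18, 0], "claw": 0}, {"turn": [0, 0, 3.4], "slide": [0, 18, 0], "claw": 0}]}}

```text
t: 9.22
eef_pos: [524.0, -5.6, 139.7]
tcp_rot: [3.141, 0.0, 1.481]
ft_force: [0.3, -0.8, -5.7]
opening: 0.126
grip_force: 30.0
```

{"api": "jog_arm", "payload": {"targets": [{"turn": [0, 0, 3.4], "slide": [0, 18, 0], "claw": 0}, {"turn": [0, 0, 3.4], "slide": [0, 18, 0], "claw": 0}, {"turn": [0, 0, 3.4], "slide": [0, 18, 0], "claw": 0}, {"turn": [0, 0, 2.2], "slide": [1, 14, 0], "claw": 0}, {"turn": [0, 0, 1.4], "slide": [0, 8, 0], "claw": 0}]}}

```text
t: 9.85
eef_pos: [525.0, 70.1, 139.7]
tcp_rot: [3.141, 0.0, 1.72]
ft_force: [0.1, 0.8, -4.8]
opening: 0.12
grip_force: 30.0
```

{"api": "jog_arm", "payload": {"targets": [{"turn": [0, 0, 0], "slide": [0, 2, 0], "claw": 0}, {"turn": [0, 0, 0], "slide": [0, 0, 0], "claw": 0}]}}

```text
t: 10.1
eef_pos: [525.0, 71.0, 139.6]
tcp_rot: [3.142, 0.0, 1.717]
ft_force: [-0.2, -0.3, -5.4]
opening: 0.121
grip_force: 30.0
```

```bash
python3 - <<'E'
from h import *
s=state();print(s["eef_pos"],s["tcp_rot"])
a=np.radians(98.5);R=np.array([[np.cos(a),-np.sin(a)],[np.sin(a),np.cos(a)]])
out=[]
for n in ["wrist","top"]:
    c=read_camera(n);f=c["frame"];cv2.imwrite(f"pics/{n}2.png",f)
    m=[509.1,180.5]
    for X in [(-190,66,37),(-190,-66,37),(-29,66,37),(-29,-66,37),(-190,86.5,37),(-190,-86.5,37),(0,82,118),(0,-82,118)]:
        uv=proj(c,[*(R@X[:2]+m),X[2]]);print(n,X,uv)
        cv2.circle(f,tuple(int(round(i)) for i in uv),3,(0,0,255),1)
    out.append(f)
t=cv2.resize(out[1][150:270,140:332],(640,400),interpolation=cv2.INTER_CUBIC)
cv2.imwrite("pics/c2.png",cv2.resize(np.vstack([out[0][:240],t[:360]]),None,fx=1,fy=1))
E
```

```text
[524.96613215  71.01675358 139.62660685] [3.14157868e+00 6.34044860e-05 1.71717106e+00]
wrist (-190, 66, 37) [250.8 282. ]
wrist (-190, -66, 37) [390.9 281.7]
wrist (-29, 66, 37) [238.5 103.7]
wrist (-29, -66, 37) [402.3 103.3]
wrist (-190, 86.5, 37) [229.2 281.9]
wrist (-190, -86.5, 37) [412.6 281.6]
wrist (0, 82, 118) [169.8  47. ]
wrist (0, -82, 118) [470.2  46.3]
top (-190, 66, 37) [294.6 226.6]
top (-190, -66, 37) [287.2 179.9]
top (-29, 66, 37) [237.  235.9]
top (-29, -66, 37) [230. 189.]
top (-190, 86.5, 37) [295.7 233.9]
top (-190, -86.5, 37) [286.1 172.7]
top (0, 82, 118) [221.8 243.7]
top (0, -82, 118) [212.8 181.7]
```

View pics/c2.png

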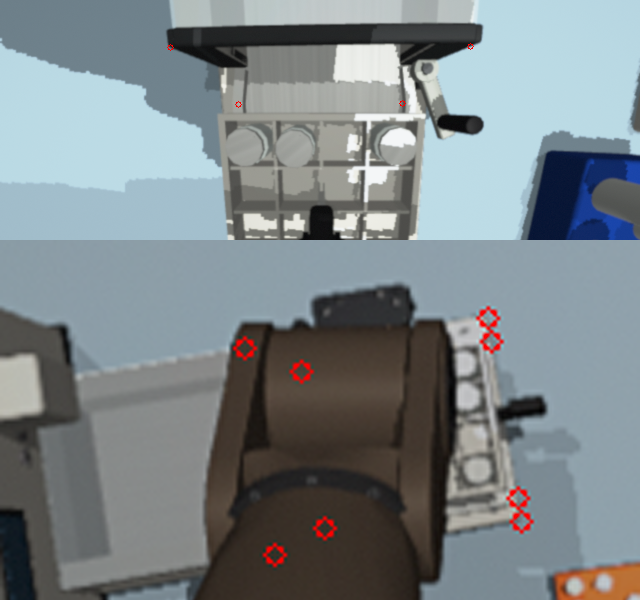

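The wrist view shows the tray nose edge from (219,115) to (424,118), the mouth frame from about (168,36) to (482,36), and the hinge at (426,68). The sampler seems to sit about 2–3 mm right of my estimate, so I'll zoom in on it.

```bash
python3 - <<'E'
import cv2
f=cv2.imread("pics/wrist2.png")
cv2.imwrite("pics/d.png",cv2.resize(f[15:145,205:445],None,fx=3.3333,fy=3.3333,interpolation=cv2.INTER_CUBIC))
E
```

```text
(no output)
```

View pics/d.png

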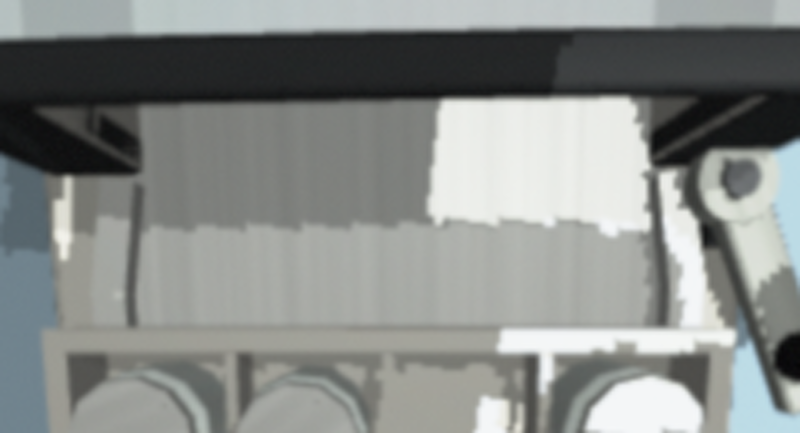

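```bash
python3 - <<'E'
from h import *
c=read_camera("wrist")
P=lambda u,v,z: onz(c,[(u+.5)/3.3333-.5+205,(v+.5)/3.3333-.5+15],z)
a=np.radians(98.5);R=np.array([[np.cos(a),-np.sin(a)],[np.sin(a),np.cos(a)]])
for n,p in dict(gl1=P(135,185,37),gr1=P(657,180,37),gl2=P(128,320,37),gr2=P(668,320,37),hinge=P(738,178,54),noseL=P(42,330,117),noseR=P(735,330,117)).items():
    print(n,p,"sampler frame",(R.T@(p[:2]-[509.1,180.5])).round(1))
E
```

```text
gl1 [451.2 168.   37. ] sampler frame [-3.8 59.1]
gr1 [572.8 187.   37. ] sampler frame [ -3. -64.]
gl2 [452.2 136.9  37. ] sampler frame [-34.7  62.7]
gr2 [582.1 156.1  37. ] sampler frame [-34.9 -68.6]
hinge [586.9 187.7  54. ] sampler frame [ -4.4 -78. ]
noseL [455.9 136.4 117. ] sampler frame [-35.8  59.1]
noseR [574.1 153.8 117. ] sampler frame [-36.  -60.3]
```

{"api": "jog_arm", "payload": {"targets": [{"turn": [0, 0, 0.2], "slide": [2, 1.5, -5], "claw": 0}, {"turn": [0, 0, 0], "slide": [0, 0, -12], "claw": 0}, {"turn": [0, 0, 0], "slide": [0, 0, -15], "claw": 0}, {"turn": [0, 0, 0], "slide": [0, 0, -12], "claw": 0}, {"turn": [0, 0, 0], "slide": [0, 0, -7], "claw": 0}]}}

```text
t: 10.88
eef_pos: [526.6, 72.7, 87.5]
tcp_rot: [-3.14, -0.0, 1.721]
ft_force: [-0.0, 0.6, -4.7]
opening: 0.124
grip_force: 30.0
```

{"api": "jog_arm", "payload": {"targets": [{"turn": [0, 0, 0], "slide": [0, 0, -3], "claw": 0}, {"turn": [0, 0, 0], "slide": [0, 0, -2], "claw": 0}, {"turn": [0, 0, 0], "slide": [0, 0, -1], "claw": 0}, {"turn": [0, 0, 0], "slide": [0, 0, -1], "claw": 0}, {"turn": [0, 0, 0], "slide": [0, 0, 0], "claw": 0}]}}

```text
t: 11.5
eef_pos: [527.0, 72.7, 81.8]
tcp_rot: [3.141, 0.0, 1.721]
ft_force: [-0.2, 0.1, -5.9]
opening: 0.125
grip_force: 30.0
```

Still hanging. I'll go down in half-millimetre steps.

{"api": "jog_arm", "payload": {"targets": [{"turn": [0, 0, 0], "slide": [0, 0, -0.7], "claw": 0}, {"turn": [0, 0, 0], "slide": [0, 0, -0.7], "claw": 0}, {"turn": [0, 0, 0], "slide": [0, 0, 0], "claw": 0}]}}

```text
t: 11.88
eef_pos: [526.9, 72.7, 80.2]
tcp_rot: [-3.142, 0.0, 1.721]
ft_force: [0.4, 0.1, -4.7]
opening: 0.125
grip_force: 30.0
```

{"api": "jog_arm", "payload": {"targets": [{"turn": [0, 0, 0], "slide": [0, 0, -0.6], "claw": 0}, {"turn": [0, 0, 0], "slide": [0, 0, 0], "claw": 0}]}}

```text
t: 12.12
eef_pos: [527.0, 72.7, 79.9]
tcp_rot: [3.141, 0.0, 1.721]
ft_force: [-1.6, 0.3, 0.3]
opening: 0.125
grip_force: 30.0
```

{"api": "jog_arm", "payload": {"targets": [{"turn": [0, 0, 0], "slide": [0, 0, 0], "claw": 50}, {"turn": [0, 0, 0], "slide": [0, 0, 0], "claw": 50}, {"turn": [0, 0, 0], "slide": [0, 0, 0], "claw": 50}, {"turn": [0, 0, 0], "slide": [0, 0, 15], "claw": 50}, {"turn": [0, 0, 0], "slide": [0, 0, 35], "claw": 50}]}}

```text
t: 12.75
eef_pos: [526.5, 72.7, 130.1]
tcp_rot: [-3.139, -0.0, 1.721]
ft_force: [0.9, -0.4, 0.8]
opening: 0.499
grip_force: 0.0
```

{"api": "jog_arm", "payload": {"targets": [{"turn": [0, 0, 0], "slide": [0, 0, 40], "claw": 50}, {"turn": [0, 0, 0], "slide": [4, -25, 30], "claw": 50}, {"turn": [0, 0, 0], "slide": [5, -38, 20], "claw": 50}, {"turn": [0, 0, 0], "slide": [6, -38, 0], "claw": 50}, {"turn": [0, 0, 0], "slide": [0, 0, 0], "claw": 50}]}}

```text
t: 13.38
eef_pos: [542.2, -30.2, 220.8]
tcp_rot: [3.14, 0.001, 1.718]
ft_force: [0.4, 0.1, -0.2]
opening: 0.5
grip_force: 0.0
```

```bash
python3 - <<'E'
from h import *
s=state();print(s["eef_pos"],s["tcp_rot"])
c=read_camera("wrist");f=c["frame"]
for q,z in [("tray_bar",105),("tray_tail",97),("tray_grip",97),("vial0",75),("lever_post",106)]:
    print(q,[(np.round(d["xy"]).tolist(),round(d["conf"],2),onz(c,d["xy"],z)[:2].tolist()) for d in look_for(q,"wrist")[:6]])
a=np.radians(98.5);R=np.array([[np.cos(a),-np.sin(a)],[np.sin(a),np.cos(a)]])
for X in [(75,60,57),(75,-60,57),(-75,60,57),(-75,-60,57),(30,0,105),(-30,0,105),(-88,0,97),(-116,0,97)]:
    uv=proj(c,[*(R@X[:2]+[527.5,72.8]),X[2]]);cv2.circle(f,tuple(int(round(i)) for i in uv),3,(0,0,255),1)
cv2.imwrite("pics/w3.png",f)
E
```

```text
[542.15623797 -30.17485653 220.78764246] [3.14021115e+00 6.33908229e-04 1.71837601e+00]
tray_bar [([322.0, 82.0], 0.63, [529.7, 67.7])]
tray_tail [([324.0, 82.0], 0.67, [531.1, 68.3])]
tray_grip [([321.0, 186.0], 0.72, [542.2, -21.7])]
vial0 [([283.0, 139.0], 0.95, [499.7, 13.3]), ([366.0, 13.0], 0.93, [558.9, 132.8]), ([277.0, 18.0], 0.87, [482.5, 117.2]), ([303.0, 17.0], 0.85, [505.1, 120.9]), ([338.0, 140.0], 0.8, [552.6, 19.8]), ([361.0, 142.0], 0.79, [574.7, 21.9])]
lever_post [([421.0, 8.0], 0.92, [598.6, 134.0])]
```

View pics/w3.png

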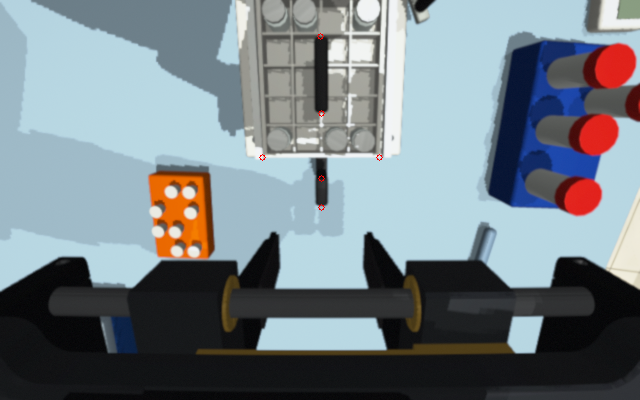

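The tray sits on the shelf with all six vials standing, and the grip post at (321,193) is where predicted. Next I'll descend on the post.

{"api": "jog_arm", "payload": {"targets": [{"turn": [0, 0, 0], "slide": [0, 2, -45], "claw": 50}, {"turn": [0, 0, 0], "slide": [0, 0, -45], "claw": 50}, {"turn": [0, 0, 0], "slide": [0, 0, -35], "claw": 50}, {"turn": [0, 0, 0], "slide": [0, 0, -20], "claw": 50}, {"turn": [0, 0, 0], "slide": [0, 0, -10], "claw": 50}]}}

```text
t: 14.3
eef_pos: [541.6, -25.7, 63.7]
tcp_rot: [-3.14, -0.0, 1.722]
ft_force: [0.6, -0.0, 0.6]
opening: 0.503
grip_force: 0.0
```

{"api": "jog_arm", "payload": {"targets": [{"turn": [0, 0, 0], "slide": [0, 0, 0], "claw": 0}, {"turn": [0, 0, 0], "slide": [0, 0, 0], "claw": 0}, {"turn": [0, 0, 0], "slide": [0, 0, 0], "claw": 0}, {"turn": [0, 0, 0], "slide": [0, 0, 0], "claw": 0}, {"turn": [0, 0, 0], "slide": [0, 0, 0], "claw": 0}]}}

```text
t: 14.92
eef_pos: [542.1, -26.4, 65.1]
tcp_rot: [3.141, 0.0, 1.721]
ft_force: [-0.1, 0.1, 5.0]
opening: 0.124
grip_force: 30.0
```

{"api": "jog_arm", "payload": {"targets": [{"turn": [0, 0, 0], "slide": [0, 0, 0], "claw": 0}, {"turn": [0, 0, 0], "slide": [0, 0, 0], "claw": 0}]}}

```text
t: 15.18
eef_pos: [542.1, -26.4, 65.1]
tcp_rot: [3.141, 0.0, 1.721]
ft_force: [-1.6, 0.8, 6.6]
opening: 0.125
grip_force: 30.0
```

{"api": "jog_arm", "payload": {"targets": [{"turn": [0, 0, 0], "slide": [-0.3, 2, 0.3], "claw": 0}, {"turn": [0, 0, 0], "slide": [-0.6, 4, 0], "claw": 0}, {"turn": [0, 0, 0], "slide": [-0.9, 6, 0], "claw": 0}, {"turn": [0, 0, 0], "slide": [-0.9, 6, 0], "claw": 0}, {"turn": [0, 0, 0], "slide": [-0.9, 6, 0], "claw": 0}]}}

```text
t: 15.8
eef_pos: [538.6, -2.1, 65.1]
tcp_rot: [3.141, 0.0, 1.721]
ft_force: [0.8, -4.2, 3.0]
opening: 0.125
grip_force: 30.0
```

{"api": "jog_arm", "payload": {"targets": [{"turn": [0, 0, 0], "slide": [-0.9, 6, 0], "claw": 0}, {"turn": [0, 0, 0], "slide": [-0.9, 6, 0], "claw": 0}, {"turn": [0, 0, 0], "slide": [-0.9, 6, 0], "claw": 0}, {"turn": [0, 0, 0], "slide": [-0.6, 4, 0], "claw": 0}, {"turn": [0, 0, 0], "slide": [-0.6, 4, 0], "claw": 0}]}}

```text
t: 16.42
eef_pos: [534.6, 23.8, 65.1]
tcp_rot: [3.141, 0.0, 1.721]
ft_force: [1.1, -5.3, 4.1]
opening: 0.125
grip_force: 30.0
```

{"api": "jog_arm", "payload": {"targets": [{"turn": [0, 0, 0], "slide": [-0.9, 6, 0], "claw": 0}, {"turn": [0, 0, 0], "slide": [-0.9, 6, 0], "claw": 0}, {"turn": [0, 0, 0], "slide": [-0.9, 6, 0], "claw": 0}, {"turn": [0, 0, 0], "slide": [-0.9, 6, 0], "claw": 0}, {"turn": [0, 0, 0], "slide": [-0.9, 6, 0], "claw": 0}]}}

```text
t: 17.05
eef_pos: [530.1, 53.8, 65.1]
tcp_rot: [3.141, 0.0, 1.721]
ft_force: [0.2, -5.6, 4.0]
opening: 0.124
grip_force: 30.0
```

{"api": "jog_arm", "payload": {"targets": [{"turn": [0, 0, 0], "slide": [-0.9, 6, 0], "claw": 0}, {"turn": [0, 0, 0], "slide": [-0.9, 6, 0], "claw": 0}, {"turn": [0, 0, 0], "slide": [-0.9, 6, 0], "claw": 0}, {"turn": [0, 0, 0], "slide": [-0.9, 6, 0], "claw": 0}, {"turn": [0, 0, 0], "slide": [-0.9, 6, 0], "claw": 0}]}}

```text
t: 17.68
eef_pos: [525.5, 83.8, 65.1]
tcp_rot: [3.141, 0.0, 1.721]
ft_force: [1.3, -6.1, 3.5]
opening: 0.125
grip_force: 30.0
```

{"api": "jog_arm", "payload": {"targets": [{"turn": [0, 0, 0], "slide": [-0.9, 6, 0], "claw": 0}, {"turn": [0, 0, 0], "slide": [-0.9, 6, 0], "claw": 0}, {"turn": [0, 0, 0], "slide": [-0.9, 6, 0], "claw": 0}, {"turn": [0, 0, 0], "slide": [-0.9, 6, 0], "claw": 0}, {"turn": [0, 0, 0], "slide": [-0.9, 6, 0], "claw": 0}]}}

```text
t: 18.3
eef_pos: [521.0, 113.8, 65.1]
tcp_rot: [3.141, 0.0, 1.721]
ft_force: [1.0, -6.3, 4.8]
opening: 0.124
grip_force: 30.0
```

{"api": "jog_arm", "payload": {"targets": [{"turn": [0, 0, 0], "slide": [-0.9, 6, 0], "claw": 0}, {"turn": [0, 0, 0], "slide": [-0.9, 6, 0], "claw": 0}, {"turn": [0, 0, 0], "slide": [-0.9, 6, 0], "claw": 0}, {"turn": [0, 0, 0], "slide": [-0.9, 6, 0], "claw": 0}, {"turn": [0, 0, 0], "slide": [-0.6, 4, 0], "claw": 0}]}}

```text
t: 18.92
eef_pos: [516.7, 141.8, 65.1]
tcp_rot: [3.141, 0.0, 1.721]
ft_force: [1.2, -7.0, 4.8]
opening: 0.129
grip_force: 30.0
```

{"api": "jog_arm", "payload": {"targets": [{"turn": [0, 0, 0], "slide": [-0.4, 3, 0], "claw": 0}, {"turn": [0, 0, 0], "slide": [-0.4, 3, 0], "claw": 0}, {"turn": [0, 0, 0], "slide": [-0.3, 2, 0], "claw": 0}]}}

```text
t: 19.3
eef_pos: [515.6, 149.7, 65.1]
tcp_rot: [3.141, 0.0, 1.721]
ft_force: [0.6, -5.7, 4.3]
opening: 0.121
grip_force: 30.0
```

{"api": "jog_arm", "payload": {"targets": [{"turn": [0, 0, 0], "slide": [-0.3, 2, 0], "claw": 0}, {"turn": [0, 0, 0], "slide": [-0.3, 2, 0], "claw": 0}, {"turn": [0, 0, 0], "slide": [-0.1, 1, 0], "claw": 0}]}}

```text
t: 19.68
eef_pos: [514.9, 154.7, 65.1]
tcp_rot: [3.141, 0.0, 1.721]
ft_force: [1.3, -6.9, 5.8]
opening: 0.124
grip_force: 30.0
```

{"api": "jog_arm", "payload": {"targets": [{"turn": [0, 0, 0], "slide": [-0.1, 1, 0], "claw": 0}, {"turn": [0, 0, 0], "slide": [-0.1, 0.7, 0], "claw": 0}]}}

```text
t: 19.92
eef_pos: [514.7, 156.3, 65.1]
tcp_rot: [3.141, 0.0, 1.721]
ft_force: [0.9, -6.9, 5.2]
opening: 0.126
grip_force: 30.0
```

{"api": "jog_arm", "payload": {"targets": [{"turn": [0, 0, 0], "slide": [-0.1, 0.7, 0], "claw": 0}, {"turn": [0, 0, 0], "slide": [-0.1, 0.7, 0], "claw": 0}]}}

```text
t: 20.18
eef_pos: [514.8, 157.3, 65.1]
tcp_rot: [3.141, 0.001, 1.722]
ft_force: [4.7, -12.1, 3.1]
opening: 0.127
grip_force: 30.0
```

{"api": "jog_arm", "payload": {"targets": [{"turn": [0, 0, 0], "slide": [-0.1, 0.7, 0], "claw": 0}, {"turn": [0, 0, 0], "slide": [0, 0, 0], "claw": 0}]}}

```text
t: 20.42
eef_pos: [515.3, 157.5, 65.2]
tcp_rot: [3.14, 0.002, 1.722]
ft_force: [6.3, -13.6, 2.6]
opening: 0.124
grip_force: 30.0
```

The tray reached the end stop (contact force rose to about 14 N). I'll release, lift and look at the lever.

{"api": "jog_arm", "payload": {"targets": [{"turn": [0, 0, 0], "slide": [0, 0, 0], "claw": 35}, {"turn": [0, 0, 0], "slide": [0, 0, 0], "claw": 35}, {"turn": [0, 0, 0], "slide": [0, 0, 0], "claw": 35}, {"turn": [0, 0, 0], "slide": [0, 0, 15], "claw": 35}, {"turn": [0, 0, 0], "slide": [0, 0, 35], "claw": 35}]}}

```text
t: 21.05
eef_pos: [513.8, 158.5, 115.3]
tcp_rot: [-3.139, 0.0, 1.721]
ft_force: [-0.2, -0.1, 0.3]
opening: 0.351
grip_force: 0.0
```

{"api": "jog_arm", "payload": {"targets": [{"turn": [0, 0, 0], "slide": [10, -15, 40], "claw": 0}, {"turn": [0, 0, 0], "slide": [20, -25, 40], "claw": 0}, {"turn": [0, 0, 0], "slide": [20, -25, 20], "claw": 0}, {"turn": [0, 0, 0], "slide": [20, -25, 0], "claw": 0}, {"turn": [0, 0, 0], "slide": [0, 0, 0], "claw": 0}]}}

```text
t: 21.68
eef_pos: [585.1, 67.2, 215.9]
tcp_rot: [3.14, 0.0, 1.719]
ft_force: [-1.0, -0.1, -0.2]
opening: 0.004
grip_force: 0.0
```

```bash
python3 - <<'E'
from h import *
s=state();print(s["eef_pos"],s["tcp_rot"])
c=read_camera("wrist");f=c["frame"]
print([(np.round(d["xy"]).tolist(),round(d["conf"],2)) for d in look_for("lever_post","wrist")])
a=np.radians(98.5);R=np.array([[np.cos(a),-np.sin(a)],[np.sin(a),np.cos(a)]])
m=np.array([511.6,182]);H=m+R@[-7,-76];print("H",H)
for X in [(0,60,57),(0,-60,57),(-13,0,97),(-41,0,97)]:
    uv=proj(c,[*(R@X[:2]+m),X[2]]);cv2.circle(f,tuple(int(round(i)) for i in uv),2,(0,0,255),1)
for th in [-.5,-.4,-.3,-.2]:
    p=H+42*R@[-np.cos(th),np.sin(th)];print(th,p,proj(c,[*p,106]))
    cv2.circle(f,tuple(int(round(i)) for i in proj(c,[*p,106])),2,(0,255,0),1)
cv2.imwrite("pics/w4.png",cv2.resize(f[:240,180:500],None,fx=2.5,fy=2.5,interpolation=cv2.INTER_CUBIC))
E
```

```text
[585.12991903  67.21853232 215.89623621] [3.14037038e+00 2.00713234e-04 1.71909720e+00]
[([351.0, 87.0], 0.72), ([265.0, 109.0], 0.6)]
H [587.79987149 186.3104042 ]
-0.5 [613.16259733 152.83306652] [368.6 104.8]
-0.4 [609.69373234 150.46826619] [364.  107.1]
-0.3 [606.00611113 148.46158866] [359.2 108.9]
-0.2 [602.1365792  146.83308398] [354.3 110.2]
```

View pics/w4.png

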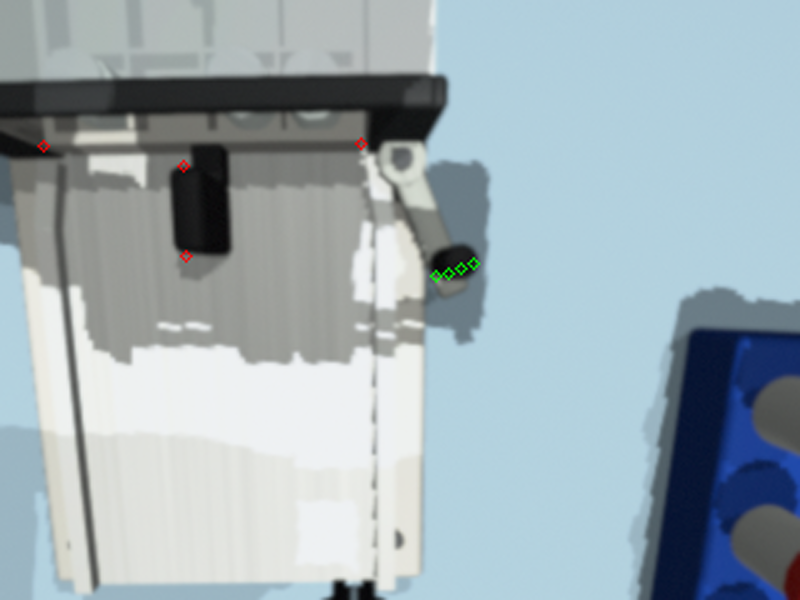

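```bash
cat > arc.py <<'E'
from h import *
a=np.radians(98.5);u=np.array([np.cos(a),np.sin(a)]);l=np.array([-u[1],u[0]])
H=np.array([587.6,187])
def C(th,d): return H+42*(-np.cos(th)*u+np.sin(th)*l)-d*(np.sin(th)*u+np.cos(th)*l)
E
python3 - <<'E'
from arc import *
p=state()["eef_pos"][:2]
for th,d in [(-.4,45),(-.4,24)]+[(x,18) for x in np.arange(-.3,1.65,.1)]:
    q=C(th,d);print(round(th,2),q.round(1),(q-p).round(1));p=q
E
```

```text
-0.4 [647.9 174.6] [ 64. 106.]
-0.4 [630.  163.7] [-17.9 -10.9]
-0.3 [622. 157.] [-7.9 -6.7]
-0.2 [618.9 153.7] [-3.2 -3.3]
-0.1 [615.4 150.7] [-3.5 -3. ]
0.0 [611.6 148.1] [-3.8 -2.6]
0.1 [607.6 145.9] [-4.  -2.2]
0.2 [603.4 144.1] [-4.2 -1.8]
0.3 [599.  142.8] [-4.4 -1.4]
0.4 [594.6 141.8] [-4.5 -0.9]
0.5 [590.  141.4] [-4.5 -0.5]
0.6 [585.5 141.4] [-4.6 -0. ]
0.7 [580.9 141.8] [-4.5  0.4]
0.8 [576.4 142.7] [-4.5  0.9]
0.9 [572.1 144. ] [-4.4  1.3]
1.0 [567.9 145.8] [-4.2  1.8]
1.1 [563.8 148. ] [-4.   2.2]
1.2 [560.1 150.5] [-3.8  2.6]
1.3 [556.6 153.5] [-3.5  2.9]
1.4 [553.4 156.7] [-3.2  3.3]
1.5 [550.5 160.3] [-2.9  3.6]
1.6 [548.  164.1] [-2.5  3.8]
```

{"api": "jog_arm", "payload": {"targets": [{"turn": [0, 0, 0], "slide": [32, 30, 0], "claw": 0}, {"turn": [0, 0, 0], "slide": [31, 40, 0], "claw": 0}, {"turn": [0, 0, 0], "slide": [0, 37, -35], "claw": 0}, {"turn": [0, 0, 0], "slide": [0, 0, -45], "claw": 0}, {"turn": [0, 0, 0], "slide": [0, 0, -40], "claw": 0}]}}

```text
t: 22.4
eef_pos: [646.2, 177.2, 93.7]
tcp_rot: [-3.141, -0.0, 1.723]
ft_force: [0.1, -0.3, 0.6]
opening: 0.003
grip_force: 0.0
```

{"api": "jog_arm", "payload": {"targets": [{"turn": [0, 0, 0], "slide": [0, 0, -20], "claw": 0}, {"turn": [0, 0, 0], "slide": [0, 0, -8], "claw": 0}, {"turn": [0, 0, 0], "slide": [-9, -5.5, 0], "claw": 0}, {"turn": [0, 0, 0], "slide": [-9, -5.5, 0], "claw": 0}]}}

```text
t: 22.9
eef_pos: [629.2, 164.1, 68.2]
tcp_rot: [3.14, 0.0, 1.721]
ft_force: [-0.2, -0.2, -0.0]
opening: 0.005
grip_force: 0.0
```

{"api": "jog_arm", "payload": {"targets": [{"turn": [0, 0, 0], "slide": [-4, -3.4, 0], "claw": 0}, {"turn": [0, 0, 0], "slide": [-4, -3.4, 0], "claw": 0}, {"turn": [0, 0, 0], "slide": [-3.2, -3.3, 0], "claw": 0}, {"turn": [0, 0, 0], "slide": [-3.5, -3, 0], "claw": 0}, {"turn": [0, 0, 0], "slide": [-3.8, -2.6, 0], "claw": 0}]}}

```text
t: 23.52
eef_pos: [610.8, 148.7, 66.9]
tcp_rot: [3.141, -0.0, 1.721]
ft_force: [1.2, 1.3, -0.3]
opening: 0.008
grip_force: 0.7
```

{"api": "jog_arm", "payload": {"targets": [{"turn": [0, 0, -5.7], "slide": [-4, -2.2, 0], "claw": 0}, {"turn": [0, 0, -5.7], "slide": [-4.2, -1.8, 0], "claw": 0}, {"turn": [0, 0, -5.7], "slide": [-4.4, -1.4, 0], "claw": 0}, {"turn": [0, 0, -5.7], "slide": [-4.5, -0.9, 0], "claw": 0}, {"turn": [0, 0, -5.7], "slide": [-4.5, -0.5, 0], "claw": 0}]}}

```text
t: 24.15
eef_pos: [589.2, 141.7, 66.9]
tcp_rot: [3.141, 0.0, 1.22]
ft_force: [2.4, 0.1, 0.5]
opening: 0.004
grip_force: 0.8
```

{"api": "jog_arm", "payload": {"targets": [{"turn": [0, 0, -5.7], "slide": [-4.6, 0, 0], "claw": 0}, {"turn": [0, 0, -5.7], "slide": [-4.5, 0.4, 0], "claw": 0}, {"turn": [0, 0, -5.7], "slide": [-4.5, 0.9, 0], "claw": 0}, {"turn": [0, 0, -5.7], "slide": [-4.4, 1.3, 0], "claw": 0}, {"turn": [0, 0, -5.7], "slide": [-4.2, 1.8, 0], "claw": 0}]}}

```text
t: 24.78
eef_pos: [566.8, 146.0, 66.9]
tcp_rot: [3.141, 0.001, 0.723]
ft_force: [0.5, -1.1, -0.5]
opening: -0.001
grip_force: 0.9
```

{"api": "jog_arm", "payload": {"targets": [{"turn": [0, 0, -5.7], "slide": [-4, 2.2, 0], "claw": 0}, {"turn": [0, 0, -5.7], "slide": [-3.8, 2.6, 0], "claw": 0}, {"turn": [0, 0, -5.7], "slide": [-3.5, 2.9, 0], "claw": 0}, {"turn": [0, 0, -5.7], "slide": [-3.2, 3.3, 0], "claw": 0}, {"turn": [0, 0, 0], "slide": [0, 0, 0], "claw": 0}]}}

```text
t: 25.4
eef_pos: [552.2, 157.3, 66.9]
tcp_rot: [3.142, 0.001, 0.329]
ft_force: [-0.6, -0.8, 0.7]
opening: 0.008
grip_force: 0.0
```

{"api": "jog_arm", "payload": {"targets": [{"turn": [0, 0, -2.5], "slide": [-1.4, 1.7, 0], "claw": 0}, {"turn": [0, 0, -2.5], "slide": [-1.4, 1.8, 0], "claw": 0}, {"turn": [0, 0, 0], "slide": [0, 0, 0], "claw": 0}]}}

```text
t: 25.78
eef_pos: [549.7, 160.7, 66.9]
tcp_rot: [3.141, 0.0, 0.243]
ft_force: [1.1, -0.2, 0.2]
opening: 0.005
grip_force: 0.3
```

{"api": "jog_arm", "payload": {"targets": [{"turn": [0, 0, -2], "slide": [-0.8, 1.5, 0], "claw": 0}, {"turn": [0, 0, -2], "slide": [-0.4, 1.5, 0], "claw": 0}, {"turn": [0, 0, 0], "slide": [0, 0, 0], "claw": 0}]}}

```text
t: 26.15
eef_pos: [548.6, 163.7, 66.9]
tcp_rot: [3.141, 0.0, 0.173]
ft_force: [-0.3, -1.0, 0.3]
opening: 0.003
grip_force: 0.5
```

{"api": "jog_arm", "payload": {"targets": [{"turn": [0, 0, 0], "slide": [-0.1, 1, 0], "claw": 0}, {"turn": [0, 0, 0], "slide": [-0.1, 1, 0], "claw": 0}]}}

```text
t: 26.4
eef_pos: [548.4, 165.8, 66.9]
tcp_rot: [3.141, 0.0, 0.172]
ft_force: [-0.3, -1.4, 0.3]
opening: 0.005
grip_force: 1.1
```

{"api": "jog_arm", "payload": {"targets": [{"turn": [0, 0, 0], "slide": [-0.1, 1, 0], "claw": 0}, {"turn": [0, 0, 0], "slide": [-0.1, 1, 0], "claw": 0}]}}

```text
t: 26.65
eef_pos: [548.2, 166.7, 66.9]
tcp_rot: [3.14, 0.001, 0.172]
ft_force: [-0.8, -15.7, 0.1]
opening: 0.007
grip_force: 8.2
```

{"api": "jog_arm", "payload": {"targets": [{"turn": [0, 0, 0], "slide": [-0.1, 0.8, 0], "claw": 0}, {"turn": [0, 0, 0], "slide": [0, 0, 0], "claw": 0}]}}

```text
t: 26.9
eef_pos: [548.2, 166.8, 66.9]
tcp_rot: [3.139, 0.001, 0.172]
ft_force: [0.5, -17.6, 1.7]
opening: 0.005
grip_force: 8.9
```

{"api": "jog_arm", "payload": {"targets": [{"turn": [0, 0, 0], "slide": [-0.1, 0.8, 0], "claw": 0}, {"turn": [0, 0, 0], "slide": [0, 0, 0], "claw": 0}]}}

```text
t: 27.15
eef_pos: [548.2, 167.0, 66.9]
tcp_rot: [3.139, 0.001, 0.172]
ft_force: [0.3, -22.3, 2.3]
opening: 0.007
grip_force: 11.3
```

{"api": "jog_arm", "payload": {"targets": [{"turn": [0, 0, 0], "slide": [2, -12, 0], "claw": 0}, {"turn": [0, 0, 0], "slide": [4, -25, 15], "claw": 0}, {"turn": [0, 0, 9], "slide": [3, -25, 45], "claw": 0}, {"turn": [0, 0, 9], "slide": [0, -25, 45], "claw": 0}, {"turn": [0, 0, 9], "slide": [0, -20, 40], "claw": 0}]}}

```text
t: 27.78
eef_pos: [557.2, 61.7, 213.7]
tcp_rot: [3.141, -0.001, 0.648]
ft_force: [1.0, -0.7, -0.7]
opening: 0.008
grip_force: 0.0
```

{"api": "jog_arm", "payload": {"targets": [{"turn": [0, 0, 10], "slide": [0, 0, 0], "claw": 0}, {"turn": [0, 0, 10], "slide": [0, 0, 0], "claw": 0}, {"turn": [0, 0, 10], "slide": [0, 0, 0], "claw": 0}, {"turn": [0, 0, 10], "slide": [0, 0, 0], "claw": 0}, {"turn": [0, 0, 10], "slide": [0, 0, 0], "claw": 0}]}}

```text
t: 28.4
eef_pos: [557.2, 62.6, 212.1]
tcp_rot: [3.141, -0.0, 1.521]
ft_force: [-0.2, -0.0, 0.7]
opening: 0.005
grip_force: 0.0
```

```bash
python3 - <<'E'
from arc import *
s=state();print(s["eef_pos"],s["tcp_rot"])
c=read_camera("wrist");f=c["frame"];cv2.imwrite("pics/w5raw.png",f)
print([(np.round(d["xy"]).tolist(),round(d["conf"],2),onz(c,d["xy"],100)) for d in look_for("lever_post","wrist")])
for th in [1.37,1.47,1.57]:
    p=C(th,0);q=proj(c,[*p,106]);print(th,p,q); cv2.circle(f,tuple(int(round(i)) for i in q),2,(0,255,0),1)
cv2.imwrite("pics/w5.png",cv2.resize(f[:240,180:500],None,fx=2.5,fy=2.5,interpolation=cv2.INTER_CUBIC))
E
```

```text
[557.2127863   62.60994669 212.06375455] [ 3.14093600e+00 -4.36302500e-04  1.52132867e+00]
[([318.0, 60.0], 0.71, array([561.7, 178.3, 100. ]))]
1.37 [548.13410899 172.63186   ] [301.6  67.3]
1.47 [546.89685356 176.64365559] [299.7  62. ]
1.57 [546.0662905  180.75892835] [298.3  56.5]
```

View pics/w5.png

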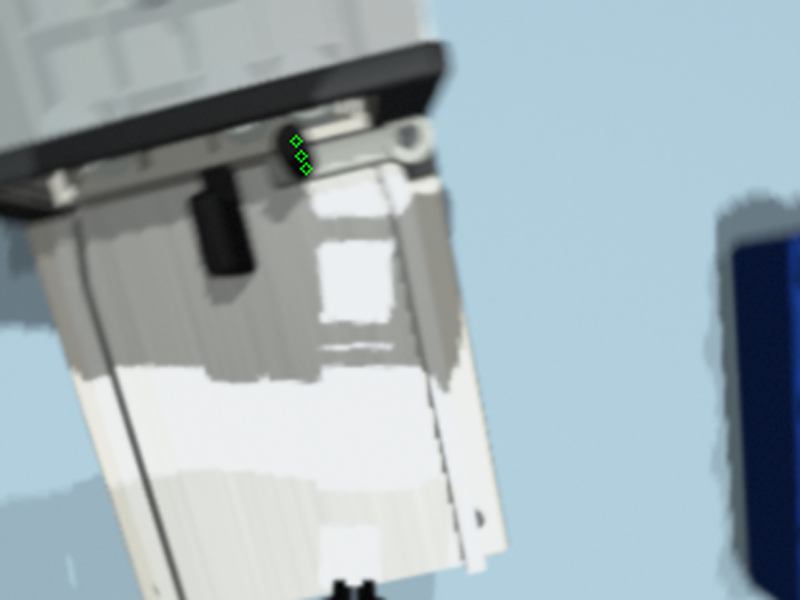

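The lever lies across the tray's tail, parallel to the mouth, with its post at about (292,133) on the 1.57 rad mark. It stopped hard at 22 N, and the gripper is clear. I'm handing the job in.

```bash
python3 -c "
from cell import *
print(job_done())"
```

```text
the job is handed in; nothing more can be done
None
```

The tray is home against the end stop and the lever is swung across its tail to its stop; I handed the job in at about 28.5 s. All six vials were standing on the shelf, but I didn't recheck them clearly under the cover.

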